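# Load the press carrier with rivet dies in reverse order

## Robot

A 7-joint arm with a two-finger parallel gripper is mounted at the origin on the work surface. World frame = base frame: x ahead of the robot, y to its left, z up, the work surface at z = 0. Lengths are in m, angles in rad, forces in N, time in s.
With the tool pointing down it reaches from about 0.4 to 0.875 m from the base axis. Payload 6.5 kg.
Tool frame: the origin (TCP) lies midway between the tips of the shut fingers; the grasp point (between the pads) lies behind it (arm.grasp_offset is the z of the grasp point in the tool frame, in m); z points along the fingers, y is the line along which they close (so a half turn about z gives the same grasp; the last joint's range is limited). The gripper opens to 85 mm and grips with 20 to 120 N. Pads are 22 mm wide; open, the fingers measure 114 mm over their backs; the gripper's body (76 mm by 85 mm) begins 54 mm behind the grasp point. The pads swing forward as they close: fully open they stand 13 mm farther back than shut.
Start: joints at [-1.284, 0.536, -0.004, 1.538, 0.003, 1.067, -0.071], TCP at [0.225, 0.61, 0.231] pointing down, gripper open.
Joint ranges: [-2.7, 2.7], [-0.37, 2.16], [-1.27, 1.26], [0.24, 2.4], [-1.31, 4.45], [0.19, 1.91], [-2.76, 2.76]. Speed limits (rad/s): [2.39, 2.39, 3.14, 3.14, 3.14, 3.14, 3.14].

## Interface

Orientations are given as a unit quaternion [w, x, y, z].
In Python, from station import observe, vision, ticket, arm gives the robot as it stands.
- The arm moves only by the tool move_arm, never from a script. Its argument "commands" is a list of rows, each a list of 7 numbers: the turn, a rotation vector about the tool's x, y, z in units of 8 degrees (1.0 is 8 degrees), then the shift along the tool's x, y, z in units of 60 mm (1.0 is 60 mm), then the opening, from -1 (shut) to 1 (fully open). In form: [[ax, ay, az, x, y, z, gripper], ...]. A call has 1 to 12 rows; each row shifts and turns the commanded pose from where the row before left it, along the tool's axes as they then stand; what a row does not reach is not made up. A row lasts 1/8 s, in which the tool goes at most 62.5 mm and 10.7 degrees, less where a joint would pass 70% of its speed; a pose out of reach is approached as far as the arm can. A call is refused whole if a number of a shift passes 1 or a number of a turn 1, either way. A call with a gripper value outside its range is refused whole. The fingers move at their own pace and stop on an object; "force" is the grip in N (left out, the last holds). Time passes only in rows, so rows that do not move let the fingers close. It gives the time, the measured TCP pose, the force, the opening and the grip force at its end, in the units of the state.
- observe(): the state, without advancing time (a new reading comes with each control period).
- vision.read_camera(name): name is "side" or "top" or "wrist"; returns (picture, depth): 480x640x3 uint8, blue, green, red; 480x640 float32, m along the optical axis (not along the pixel's ray), 0 where there is no reading.
- vision.camera_info(name): a dict with "camera_matrix" (3x3 intrinsics, pixels), "extrinsics" (4x4, takes a point from world to camera coordinates); the wrist camera has in their place "mount" (4x4, takes a point from camera to tool coordinates, whose origin is the TCP and whose axes are the flange's). Camera axes: x right, y up, looking along -z (the intrinsics and any distortion apply to the point x, -y, -z); pixel columns grow to the right and rows downward; lengths in m; the calibration is good to about 2 mm. A picture is of the moment at which its call begins: read the wrist's pose just before it. camera_info takes no time and is no camera call.
- ticket.close_job(): hands the job in; it is judged then, once.
The state is a dict: "time": time; "joints": joint angles; "dq": joint speeds; "effort": joint torques, N m; "tool_pos": TCP position; "tcp_rot": TCP orientation; "force": force on the tool from outside, world axes, zero at the start; "moment": the same for the moment, N m; "gripper_width": finger opening in m; "gripper_force": force on a finger pad.
Only numpy, scipy, OpenCV 4.12 (cv2) and the standard library are available. Lean on these libraries where they do the work, as an engineer would, in place of code of your own. Each camera call takes 0.05 s, during which the arm holds its last target. There are 200 camera calls.

## Task

Move all four press dies from the dark wooden home rack to the aluminium carrier, one standing upright in each compartment, in the reverse order: the die that stood next to the home rack's red end goes to the carrier compartment farthest from the carrier's red end, and so on, until the die that was farthest from red stands next to the carrier's red end. The coloured pads left in the home rack show where each die came from; do not knock any die over.

Things in the scene. Friction and masses are not known exactly. Their poses are not given: they have to be found in the camera images.
- home: Home rack (mm): fixed dark wooden tray, any yaw, 66 wide (x), 268 long (y), with a red block 16 long, 22 high at its +y end. Origin: underside, mid of its four compartments (block not counted). Compartment centres at y = -93, -31, 31, 93 (93 is next to red); each 58 square inside, floor 6 and walls 14 above the bench, walls 4 thick.
- carrier: Carrier (mm): fixed bare-aluminium tray, any yaw, same shape, sizes and frame as the home rack, without pads, empty at the start. Red block at its +y end; compartment centres at y = -93, -31, 31, 93 from its origin (93 is next to red); each 58 square inside, floor 6 and walls 14 above the bench.
- die_blue: Loose press die with blue sleeve, 80 mm tall, about 0.16 kg, standing upright on the blue pad in the home rack. Origin: centre of its underside, z up its axis; its yaw means nothing. Round: steel foot 32 mm diameter (0 to 10 up), thinner neck, blue sleeve 24 diameter from 28 to 68 up (grip here), steel stub 10 diameter on top.
- die_green: Loose press die with green sleeve, 80 mm tall, about 0.16 kg, standing upright on the green pad in the home rack. Origin: centre of its underside, z up its axis; its yaw means nothing. Round: steel foot 32 mm diameter (0 to 10 up), thinner neck, green sleeve 24 diameter from 28 to 68 up (grip here), steel stub 10 diameter on top.
- die_yellow: Loose press die with yellow sleeve, 80 mm tall, about 0.16 kg, standing upright on the yellow pad in the home rack. Origin: centre of its underside, z up its axis; its yaw means nothing. Round: steel foot 32 mm diameter (0 to 10 up), thinner neck, yellow sleeve 24 diameter from 28 to 68 up (grip here), steel stub 10 diameter on top.
- die_white: Loose press die with white sleeve, 80 mm tall, about 0.16 kg, standing upright on the white pad in the home rack. Origin: centre of its underside, z up its axis; its yaw means nothing. Round: steel foot 32 mm diameter (0 to 10 up), thinner neck, white sleeve 24 diameter from 28 to 68 up (grip here), steel stub 10 diameter on top.
- pad_blue: Fixed blue pad 54 x 54 x 3 mm lining one compartment of the home rack; marks the home place of the blue die, which stands on it at the start up to 6 mm off its centre each way. Origin: centre of its underside, 6 mm above the bench; axes parallel to the home rack's.
- pad_green: Fixed green pad 54 x 54 x 3 mm lining one compartment of the home rack; marks the home place of the green die, which stands on it at the start up to 6 mm off its centre each way. Origin: centre of its underside, 6 mm above the bench; axes parallel to the home rack's.
- pad_yellow: Fixed yellow pad 54 x 54 x 3 mm lining one compartment of the home rack; marks the home place of the yellow die, which stands on it at the start up to 6 mm off its centre each way. Origin: centre of its underside, 6 mm above the bench; axes parallel to the home rack's.
- pad_white: Fixed white pad 54 x 54 x 3 mm lining one compartment of the home rack; marks the home place of the white die, which stands on it at the start up to 6 mm off its centre each way. Origin: centre of its underside, 6 mm above the bench; axes parallel to the home rack's.

How it is judged:
At the end, for the whole second after the job is handed in: Each die stands upright (within 0.1 rad) on the floor of the carrier, at rest, within 15 mm of the compartment centre along and across the row, in the compartment mirrored from its home pad's place: pad at home y (+93, +31, -31, -93 mm) means die at carrier y (-93, -31, +31, +93 mm) (x of die_blue in the frame of carrier between -0.015 and 0.015 m and z of die_blue in the frame of carrier between 0.002 and 0.01 m and angle between each of die_blue, die_green, die_yellow, die_white's own z axis and vertical below 0.1 rad and linear speed of each of die_blue, die_green, die_yellow, die_white below 0.02 m/s and ((y of pad_blue in the frame of home between -0.113 and -0.073 m and y of die_blue in the frame of carrier between 0.078 and 0.108 m) or (y of pad_blue in the frame of home between -0.051 and -0.011 m and y of die_blue in the frame of carrier between 0.016 and 0.046 m) or (y of pad_blue in the frame of home between 0.011 and 0.051 m and y of die_blue in the frame of carrier between -0.046 and -0.016 m) or (y of pad_blue in the frame of home between 0.073 and 0.113 m and y of die_blue in the frame of carrier between -0.108 and -0.078 m)) and x of die_green in the frame of carrier between -0.015 and 0.015 m and z of die_green in the frame of carrier between 0.002 and 0.01 m and ((y of pad_green in the frame of home between -0.113 and -0.073 m and y of die_green in the frame of carrier between 0.078 and 0.108 m) or (y of pad_green in the frame of home between -0.051 and -0.011 m and y of die_green in the frame of carrier between 0.016 and 0.046 m) or (y of pad_green in the frame of home between 0.011 and 0.051 m and y of die_green in the frame of carrier between -0.046 and -0.016 m) or (y of pad_green in the frame of home between 0.073 and 0.113 m and y of die_green in the frame of carrier between -0.108 and -0.078 m)) and x of die_yellow in the frame of carrier between -0.015 and 0.015 m and z of die_yellow in the frame of carrier between 0.002 and 0.01 m and ((y of pad_yellow in the frame of home between -0.113 and -0.073 m and y of die_yellow in the frame of carrier between 0.078 and 0.108 m) or (y of pad_yellow in the frame of home between -0.051 and -0.011 m and y of die_yellow in the frame of carrier between 0.016 and 0.046 m) or (y of pad_yellow in the frame of home between 0.011 and 0.051 m and y of die_yellow in the frame of carrier between -0.046 and -0.016 m) or (y of pad_yellow in the frame of home between 0.073 and 0.113 m and y of die_yellow in the frame of carrier between -0.108 and -0.078 m)) and x of die_white in the frame of carrier between -0.015 and 0.015 m and z of die_white in the frame of carrier between 0.002 and 0.01 m and ((y of pad_white in the frame of home between -0.113 and -0.073 m and y of die_white in the frame of carrier between 0.078 and 0.108 m) or (y of pad_white in the frame of home between -0.051 and -0.011 m and y of die_white in the frame of carrier between 0.016 and 0.046 m) or (y of pad_white in the frame of home between 0.011 and 0.051 m and y of die_white in the frame of carrier between -0.046 and -0.016 m) or (y of pad_white in the frame of home between 0.073 and 0.113 m and y of die_white in the frame of carrier between -0.108 and -0.078 m))); the robot touches nothing.
It fails at once if a die is knocked over (angle between any of die_blue, die_green, die_yellow, die_white's own z axis and vertical above 0.8 rad).
It also fails if it takes over 102 s, if anything falls off the work surface, if the arm or the gripper's body presses on something with over 40 N, if the wrist force passes 120 N, or if a joint passes its speed limit or range.

## Working session

There is one attempt and no reset: what is moved stays moved. The work goes in short steps, Python scripts to look and compute and a tool call to move; the robot and the scene stay as the last step left them, time stands still between calls to the robot, and variables do not carry over. Pictures are saved under pics/ and viewed, at most 14 in all, crops included, and the job is handed in when it is done.

Besides the shell and the picture viewer there is one more tool, called after "Call:" by a JSON object that holds its "api" and its "payload". move_arm: Moves the arm, as the interface text tells. Its arguments: {"type":"object","properties":{"commands":{"type":"array"},"force":{"type":"number"}},"required":["commands"]}

```bash
mkdir -p pics; ls
cat > h.py <<'E'
from station import observe, vision, ticket, arm
import numpy as np, cv2
def cam(n):
    i=vision.camera_info(n); p,d=vision.read_camera(n); return i,p,d
def world(i,d):
    K=np.array(i["camera_matrix"]);E=np.array(i["extrinsics"])
    v,u=np.mgrid[0:480,0:640]
    pts=np.stack([(u-K[0,2])/K[0,0]*d,-(v-K[1,2])/K[1,1]*d,-d,np.ones_like(d)],-1)
    return (pts@np.linalg.inv(E).T)[...,:3]
E
python3 - <<'E'
from h import *
for n in("top","side"):
    i,p,d=cam(n); cv2.imwrite(f"pics/{n}0.png",p); np.savez(f"{n}0.npz",p=p,d=d,w=world(i,d)); print(n,{k:np.round(v,3).tolist() if not isinstance(v,str) else v for k,v in i.items()})
print(observe(), arm.grasp_offset)
E
```

```text
pics
top {'camera_matrix': [[444.86, 0.0, 324.196], [0.0, 444.86, 244.196], [0.0, 0.0, 1.0]], 'extrinsics': [[0.015, -1.0, -0.016, -0.014], [0.981, 0.012, 0.193, -0.523], [-0.192, -0.019, 0.981, -0.678], [0.0, 0.0, 0.0, 1.0]]}
side {'camera_matrix': [[555.252, 0.0, 325.105], [0.0, 555.252, 234.987], [0.0, 0.0, 1.0]], 'extrinsics': [[0.963, -0.271, 0.003, -0.502], [0.201, 0.723, 0.661, -0.093], [-0.181, -0.635, 0.751, -1.026], [0.0, 0.0, 0.0, 1.0]]}
{'time': 0.1, 'joints': array([-1.28420911,  0.53710765, -0.00448983,  1.53881393,  0.00258712,
        1.06730093, -0.07117917]), 'dq': array([-2.04926608e-03, -1.71367299e-03, -1.53974546e-03, -3.76398866e-03,
        1.05497691e-03,  7.46605862e-05,  9.65104734e-04]), 'effort': array([ 2.27929071e-03, -5.84558523e+01,  1.05167225e+00, -2.59771836e+01,
        1.26441315e-02,  4.56988782e-03,  4.68589485e-05]), 'tool_pos': array([0.22436039, 0.60941622, 0.23047359]), 'tcp_rot': array([-1.01731392e-04,  1.75416025e-01,  9.84494062e-01, -8.05757363e-04]), 'force': array([ 0.37630555, -0.14489917,  0.49384536]), 'moment': array([-0.01440221, -0.01560124, -0.00323926]), 'gripper_force': 0.0, 'gripper_width': 0.08522313369922586} -0.0187
```

View pics/top0.png

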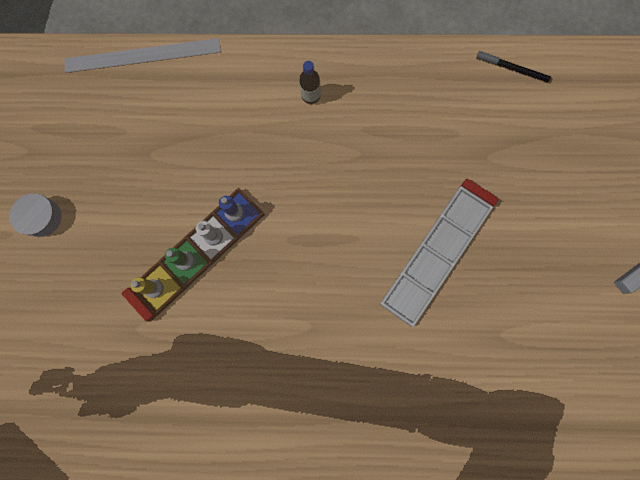

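The top view shows the home rack running from its red end at (138,303), in order yellow, green, white, blue, to (250,200). The carrier runs from its red end at (480,192) to (400,310). So yellow goes to -93, green to -31, white to +31 and blue to +93.

```bash
cat > m.py <<'E'
from h import *
def fit(name):
    z=np.load(name+"0.npz");p,w=z["p"],z["w"];hsv=cv2.cvtColor(p,cv2.COLOR_BGR2HSV).astype(int);H,S,V=[hsv[...,k] for k in range(3)]
    valid=z["d"]>0
    zz=w[...,2]; 
    bench=zz[valid&(w[...,0]>.3)&(w[...,0]<.8)&(abs(w[...,1])<.5)]; print(name,"bench z",np.median(bench))
    red=((H<6)|(H>174))&(S>150)&(V>60)&valid&(zz>.016)&(zz<.03)
    n,l,st,c=cv2.connectedComponentsWithStats(red.astype(np.uint8))
    for k in range(1,n):
        if st[k,4]>60: print(" red",c[k].round(),st[k,4],w[l==k].mean(0).round(4))
    hi=(valid&(zz>.004)&(zz<.11)&(w[...,0]>.25)&(w[...,0]<.9)&(abs(w[...,1])<.6)).astype(np.uint8)
    n,l,st,c=cv2.connectedComponentsWithStats(hi)
    for k in range(1,n):
        if st[k,4]>1500:
            q=w[(l==k)&(zz<.03)]; r=cv2.minAreaRect(q[:,:2].astype(np.float32)*1000); print(" obj",c[k].round(),st[k,4],r, cv2.boxPoints(r).round(1).tolist())
    for nm,lo,hi_ in(("yellow",20,35),("green",40,85),("blue",100,130)):
        m=(H>lo)&(H<hi_)&(S>80)&valid&(zz>.04)&(zz<.08)&(w[...,0]<.75)
        if m.sum()>10: 
            a=w[m]; print(" ",nm,m.sum(),a.mean(0).round(4),a[:,2].max().round(3))
    # stubs: highest tops
    top=(valid&(zz>.083)&(zz<.1)&(w[...,0]>.25)&(w[...,0]<.7)&(abs(w[...,1])<.5)).astype(np.uint8)
    n,l,st,c=cv2.connectedComponentsWithStats(top)
    for k in range(1,n):
        if st[k,4]>4: print("  stub",c[k].round(),st[k,4],w[l==k].mean(0).round(4))
fit("top");fit("side")
E
python3 m.py
```

```text
top bench z 0.00038348468876836517
 red [480. 192.] 344 [ 0.6249 -0.2752  0.022 ]
 red [137. 304.] 330 [0.4236 0.3053 0.0222]
 obj [439. 252.] 5910 ((522.640380859375, -205.10107421875), (66.8256607055664, 269.5548400878906), 55.43313217163086) [[392.70001220703125, -156.10000610351562], [614.7000122070312, -309.1000061035156], [652.5999755859375, -254.10000610351562], [430.6000061035156, -101.0999984741211]]
 obj [193. 255.] 6227 ((512.6817016601562, 216.80313110351562), (69.06355285644531, 268.0186462402344), 45.22825622558594) [[393.20001220703125, 286.70001220703125], [583.5, 97.9000015258789], [632.0999755859375, 146.89999389648438], [441.8999938964844, 335.70001220703125]]
 obj [ 35. 215.] 1713 ((575.309814453125, 496.1506042480469), (71.57530975341797, 66.85672760009766), 28.03614616394043) [[528.0, 508.79998779296875], [559.4000244140625, 449.79998779296875], [622.5999755859375, 483.5], [591.2000122070312, 542.5]]
  yellow 247 [0.4511 0.2751 0.0677] 0.08
  green 137 [0.4964 0.23   0.0721] 0.08
  blue 116 [0.5836 0.1524 0.0753] 0.079
  stub [224. 200.] 37 [0.5849 0.152  0.0886
[... 380 characters left out ...]
7705078) [[374.79998779296875, 300.20001220703125], [587.0, 96.5], [673.5, 186.60000610351562], [461.29998779296875, 390.29998779296875]]
 obj [361. 309.] 4674 ((523.4526977539062, -205.13088989257812), (70.50000762939453, 268.31591796875), 55.19642639160156) [[393.20001220703125, -157.5], [613.5, -310.6000061035156], [653.7000122070312, -252.8000030517578], [433.3999938964844, -99.5999984741211]]
  yellow 165 [0.4523 0.2742 0.0622] 0.08
  green 159 [0.4984 0.2255 0.0613] 0.08
  blue 898 [0.1797 0.3124 0.0607] 0.08
  stub [260. 117.] 17 [0.4529 0.2818 0.0866]
  stub [287. 127.] 18 [0.5005 0.2312 0.087 ]
  stub [312. 137.] 18 [0.5442 0.1848 0.0874]
  stub [336. 143.] 20 [0.5875 0.151  0.0875]
```

View pics/side0.png

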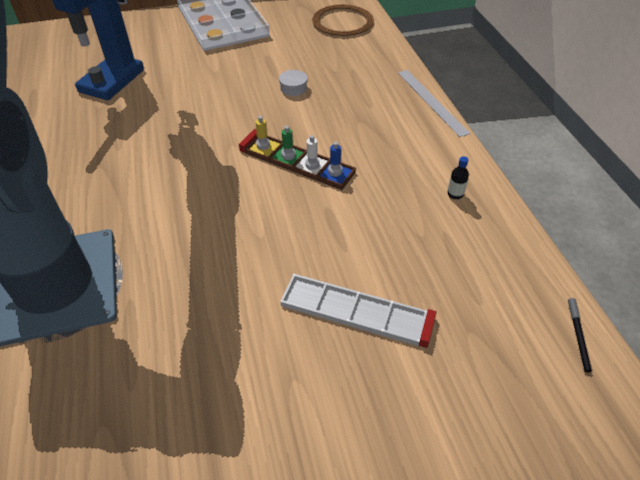

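```bash
cat > go.py <<'E'
from h import *
import sys
from scipy.spatial.transform import Rotation as R
P=dict(hy=(.4517,.2805),hg=(.4985,.2314),hw=(.5425,.1855),hb=(.586,.151),
 cy=(.4398,-.1478),cg=(.4909,-.1830),cw=(.5419,-.2182),cb=(.5930,-.2534))
n=sys.argv[1]; z=float(sys.argv[2])
s=observe(); q=s["tcp_rot"]; M=R.from_quat([*q[1:],q[0]])
want=R.from_matrix(np.array([[-.766,.643,0],[.643,.766,0],[0,0,-1]]))
rv=np.degrees((M.inv()*want).as_rotvec())/8
d=np.array([*P[n],z])-s["tool_pos"]
print("turn",rv.round(2),"shift now",(M.inv().apply(d)/.06).round(2),"after turn",(want.inv().apply(d)/.06).round(2),"pos",s["tool_pos"].round(4),"f",s["force"].round(1),"w",round(s["gripper_width"],4))
E
python3 go.py hy .16
```

```text
turn [-0.01  0.    2.48] shift now [-5.45 -3.83  1.18] after turn [-6.43 -1.76  1.17] pos [0.2244 0.6094 0.2305] f [ 0.4 -0.1  0.5] w 0.0852
```

Call:
{"api": "move_arm", "payload": {"commands": [[0,0,0.83,0,0,0,0.3],[0,0,0.83,0,0,0,0.3],[0,0,0.82,0,0,0,0.3],[0,0,0,-0.8,-0.22,0,0.3],[0,0,0,-0.8,-0.22,0,0.3],[0,0,0,-0.8,-0.22,0,0.3],[0,0,0,-0.8,-0.22,0,0.3],[0,0,0,-0.8,-0.22,0.2,0.3],[0,0,0,-0.8,-0.22,0.3,0.3],[0,0,0,-0.8,-0.22,0.3,0.3],[0,0,0,-0.8,-0.22,0.3,0.3],[0,0,0,0,0,0,0.3]], "force": 40}}

```text
time: 1.6
tool_pos: [0.4521, 0.2769, 0.1639]
tcp_rot: [0.0, 0.346, 0.938, -0.002]
force: [-0.3, 0.4, -0.1]
gripper_width: 0.0556
gripper_force: 0.0
```

```bash
python3 go.py hy .038; python3 -c "
from h import *
p,d=vision.read_camera('wrist');cv2.imwrite('pics/w1.png',p)"
```

```text
turn [-0.03  0.01 -0.06] shift now [0.05 0.05 2.1 ] after turn [0.04 0.04 2.1 ] pos [0.4521 0.2769 0.1639] f [-0.3  0.4 -0.1] w 0.0556
```

View pics/w1.png

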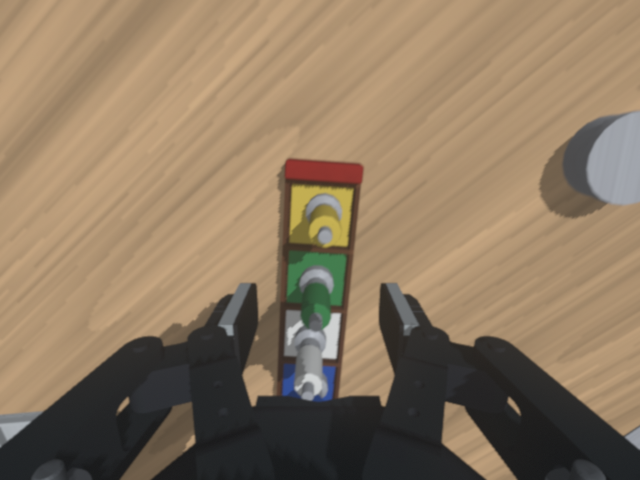

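The wrist view shows the red end at the top (323,172), with the yellow stub near (325,236), green near (317,322) and white near (310,390). I'll check the expected die positions against this picture by projecting them.

```bash
cat > pj.py <<'E'
from h import *
from scipy.spatial.transform import Rotation as R
i=vision.camera_info("wrist");K=np.array(i["camera_matrix"]);Mt=np.array(i["mount"])
print({k:(np.round(v,3).tolist()) for k,v in i.items() if not isinstance(v,str)})
s=observe();q=s["tcp_rot"];T=np.eye(4);T[:3,:3]=R.from_quat([*q[1:],q[0]]).as_matrix();T[:3,3]=s["tool_pos"]
C=np.linalg.inv(T@Mt)
def px(p):
    c=C@[*p,1]; return np.round([K[0,2]+K[0,0]*c[0]/-c[2],K[1,2]+K[1,1]*c[1]/c[2]],1)
for n,p in dict(y=(.4517,.2805),g=(.4985,.2314),w=(.5425,.1855),b=(.586,.151)).items(): print(n,"stub",px((*p,.089)),"foot",px((*p,.009)))
print("red",px((.4236,.3053,.022)),"tcp",px(s["tool_pos"]))
E
python3 pj.py
```

```text
{'camera_matrix': [[337.046, 0.0, 318.011], [0.0, 337.046, 233.694], [0.0, 0.0, 1.0]], 'mount': [[-0.001, 0.956, 0.292, 0.074], [1.0, 0.001, 0.0, 0.0], [-0.0, 0.292, -0.956, -0.143], [0.0, 0.0, 0.0, 1.0]]}
y stub [319.1 244. ] foot [319.  215.7]
g stub [309.4 330.2] foot [311.6 283.4]
w stub [301.8 399.5] foot [305.6 339.9]
b stub [304.9 452.9] foot [307.8 384.6]
red [319.9 176.1] tcp [317.3 295.3]
```

Call:
{"api": "move_arm", "payload": {"commands": [[0,0,-0.06,0.09,0.09,0.3,0.3],[0,0,0,0,0,0.5,0.3],[0,0,0,0,0,0.5,0.3],[0,0,0,0,0,0.45,0.3],[0,0,0,0,0,0.35,0.3],[0,0,0,0,0,0,0.3],[0,0,0,0,0,0,-1],[0,0,0,0,0,0,-1],[0,0,0,0,0,0,-1],[0,0,0,0,0,0,-1],[0,0,0,0,0,0,-1]]}}

```text
time: 3.02
tool_pos: [0.4502, 0.2904, 0.04]
tcp_rot: [0.0, 0.338, 0.941, 0.001]
force: [-1.5, 1.0, 6.7]
gripper_width: 0.0233
gripper_force: 39.9
```

```bash
python3 go.py hy .16
```

```text
turn [ 0.01 -0.    0.06] shift now [-0.12 -0.11 -2.  ] after turn [-0.12 -0.11 -2.  ] pos [0.4502 0.2904 0.04  ] f [-1.5  1.   6.7] w 0.0233
```

Call:
{"api": "move_arm", "payload": {"commands": [[0,0,0,0,0,-0.2,-1],[0,0,0,0,0,-0.4,-1],[0,0,0,0,0,-0.5,-1],[0,0,0,0,0,-0.5,-1],[0,0,0,0,0,-0.4,-1],[0,0,0.06,0,0,0,-1],[0,0,0,0,0,0,-1],[0,0,0,0,0,0,-1]]}}

```text
time: 4.03
tool_pos: [0.4492, 0.2891, 0.1581]
tcp_rot: [-0.001, 0.342, 0.94, -0.001]
force: [-0.2, -0.3, -2.2]
gripper_width: 0.0233
gripper_force: 39.5
```

```bash
python3 go.py cy .16;python3 pj.py; python3 -c "
from h import *
p,d=vision.read_camera('wrist');cv2.imwrite('pics/w2.png',p)"
```

```text
turn [-0.02 -0.   -0.  ] shift now [-4.57 -5.67 -0.02] after turn [-4.56 -5.68 -0.03] pos [0.4492 0.2891 0.1581] f [-0.2 -0.3 -2.2] w 0.0233
{'camera_matrix': [[337.046, 0.0, 318.011], [0.0, 337.046, 233.694], [0.0, 0.0, 1.0]], 'mount': [[-0.001, 0.956, 0.292, 0.074], [1.0, 0.001, 0.0, 0.0], [-0.0, 0.292, -0.956, -0.143], [0.0, 0.0, 0.0, 1.0]]}
y stub [310.4 257.3] foot [312.5 225.4]
g stub [300.9 343.8] foot [305.1 293.3]
w stub [293.5 413.3] foot [299.1 349.9]
b stub [296.9 466.7] foot [301.5 394.7]
red [313.1 186. ] tcp [317.3 295.3]
```

View pics/w2.png

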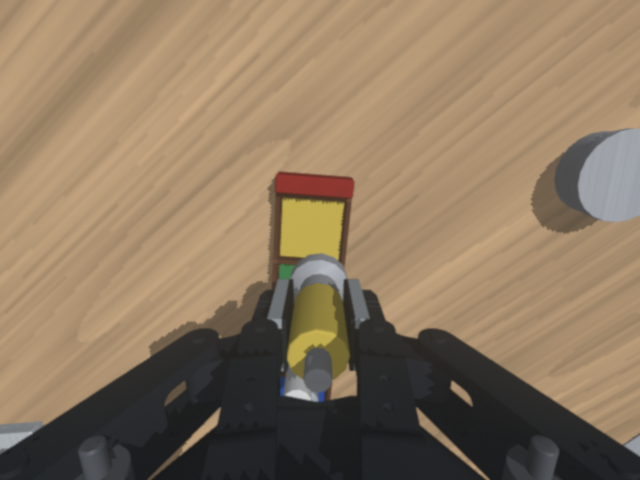

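Empty yellow pad at (312,228), red end at (315,186) as projected. The die is held upright between the fingers, with its foot at (319,276), close to the tool axis.

Call:
{"api": "move_arm", "payload": {"commands": [[0,0,0,-0.25,-0.3,0,-1],[0,0,0,-0.45,-0.56,0,-1],[0,0,0,-0.45,-0.56,0,-1],[0,0,0,-0.45,-0.56,0,-1],[0,0,0,-0.45,-0.56,0,-1],[0,0,0,-0.45,-0.56,0,-1],[0,0,0,-0.45,-0.56,0,-1],[0,0,0,-0.45,-0.56,0,-1],[0,0,0,-0.45,-0.56,0,-1],[0,0,0,-0.45,-0.56,0,-1],[0,0,0,-0.27,-0.33,0,-1],[0,0,0,0,0,0,-1]]}}

```text
time: 5.58
tool_pos: [0.4394, -0.1503, 0.1591]
tcp_rot: [-0.0, 0.345, 0.939, -0.001]
force: [-1.2, 0.8, -2.3]
gripper_width: 0.0226
gripper_force: 39.6
```

Call:
{"api": "move_arm", "payload": {"commands": [[0,0,0,0,0,0,-1],[0,0,0,0,0,0,-1],[0,0,0,0,0,0,-1]]}}

```text
time: 5.95
tool_pos: [0.4409, -0.1464, 0.1593]
tcp_rot: [-0.0, 0.342, 0.94, 0.0]
force: [-0.8, -0.7, -2.2]
gripper_width: 0.0229
gripper_force: 39.5
```

```bash
python3 go.py cy .037; python3 -c "
from h import *
p,d=vision.read_camera('wrist');cv2.imwrite('pics/w3.png',p)"
```

```text
turn [ 0.   -0.    0.01] shift now [-0.   -0.03  2.04] after turn [-0.   -0.03  2.04] pos [ 0.4409 -0.1464  0.1593] f [-0.8 -0.7 -2.2] w 0.0229
```

View pics/w3.png

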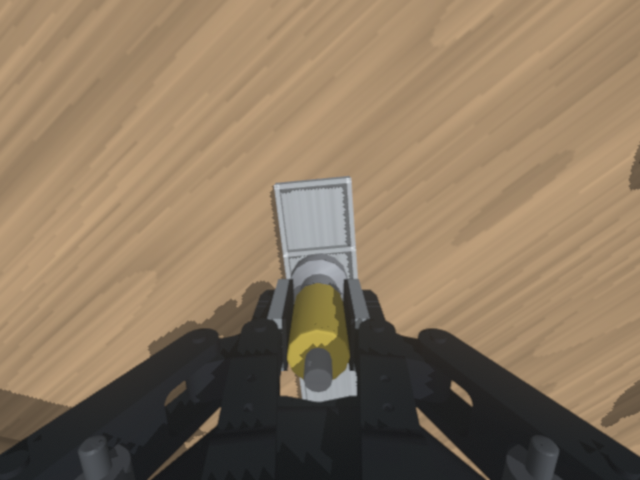

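The carrier's end compartment is centred at (317,218), with the die held as before. Lowering into it.

Call:
{"api": "move_arm", "payload": {"commands": [[0,0,0,0,-0.03,0.3,-1],[0,0,0,0,0,0.45,-1],[0,0,0,0,0,0.45,-1],[0,0,0,0,0,0.35,-1],[0,0,0,0,0,0.2,-1],[0,0,0,0,0,0.15,-1],[0,0,0,0,0,0.08,-1],[0,0,0,0,0,0.03,-1],[0,0,0,0,0,0,-1],[0,0,0,0,0,0,-1]]}}

```text
time: 7.25
tool_pos: [0.44, -0.1487, 0.039]
tcp_rot: [0.0, 0.342, 0.94, 0.0]
force: [0.4, -0.4, -2.0]
gripper_width: 0.0233
gripper_force: 39.5
```

```bash
python3 go.py cy .037
```

```text
turn [ 0.    0.   -0.01] shift now [0.01 0.01 0.03] after turn [0.01 0.01 0.03] pos [ 0.44   -0.1487  0.039 ] f [ 0.4 -0.4 -2. ] w 0.0233
```

Call:
{"api": "move_arm", "payload": {"commands": [[0,0,0,0,0,0.03,-1],[0,0,0,0,0,0,-1],[0,0,0,0,0,0,-1]]}}

```text
time: 7.62
tool_pos: [0.44, -0.1486, 0.037]
tcp_rot: [0.0, 0.342, 0.94, 0.0]
force: [-0.1, 0.3, 0.4]
gripper_width: 0.023
gripper_force: 39.7
```

Call:
{"api": "move_arm", "payload": {"commands": [[0,0,0,0,0,0,0],[0,0,0,0,0,0,0.3],[0,0,0,0,0,0,0.3],[0,0,0,0,0,-0.25,0.3],[0,0,0,0,0,-0.45,0.3],[0,0,0,0,0,-0.45,0.3],[0,0,0,0,0,-0.45,0.3],[0,0,0,0,0,-0.45,0.3]]}}

```text
time: 8.62
tool_pos: [0.4397, -0.1486, 0.1618]
tcp_rot: [0.0, 0.343, 0.939, 0.0]
force: [0.1, -0.6, 0.3]
gripper_width: 0.0553
gripper_force: 0.0
```

Call:
{"api": "move_arm", "payload": {"commands": [[0,0,0,0.33,0.55,0,0.3],[0,0,0,0.33,0.55,0,0.3],[0,0,0,0.33,0.55,0,0.3],[0,0,0,0.33,0.55,0,0.3],[0,0,0,0.33,0.55,0,0.3],[0,0,0,0.33,0.55,0,0.3],[0,0,0,0.33,0.55,0,0.3],[0,0,0,0.33,0.55,0,0.3],[0,0,0,0.33,0.55,0,0.3],[0,0,0,0.33,0.55,0,0.3],[0,0,0,0,0,0,0.3],[0,0,0,0,0,0,0.3]]}}

```text
time: 10.12
tool_pos: [0.5005, 0.2305, 0.1604]
tcp_rot: [0.0, 0.343, 0.939, -0.0]
force: [-0.4, -0.3, -0.7]
gripper_width: 0.0557
gripper_force: 0.0
```

Call:
{"api": "move_arm", "payload": {"commands": [[0,0,0,0,0,0,0.3],[0,0,0,0,0,0,0.3]]}}

```text
time: 10.38
tool_pos: [0.5006, 0.2304, 0.1601]
tcp_rot: [0.0, 0.343, 0.939, -0.0]
force: [-0.8, -0.8, -0.2]
gripper_width: 0.0554
gripper_force: 0.0
```

```bash
python3 go.py hg .038; python3 pj.py; python3 -c "
from h import *
p,d=vision.read_camera('wrist');cv2.imwrite('pics/w4.png',p)"
```

```text
turn [-0.    0.   -0.02] shift now [ 0.04 -0.01  2.03] after turn [ 0.04 -0.01  2.03] pos [0.5006 0.2304 0.1601] f [-0.8 -0.8 -0.2] w 0.0554
{'camera_matrix': [[337.046, 0.0, 318.011], [0.0, 337.046, 233.694], [0.0, 0.0, 1.0]], 'mount': [[-0.001, 0.956, 0.292, 0.074], [1.0, 0.001, 0.0, 0.0], [-0.0, 0.292, -0.956, -0.143], [0.0, 0.0, 0.0, 1.0]]}
y stub [328.4 137.6] foot [325.6 135.7]
g stub [316.6 242.5] foot [317.  214.2]
w stub [307.5 325.5] foot [310. 279.]
b stub [310.4 388.6] foot [312.1 330. ]
red [327.3  85.1] tcp [317.3 295.3]
```

View pics/w4.png

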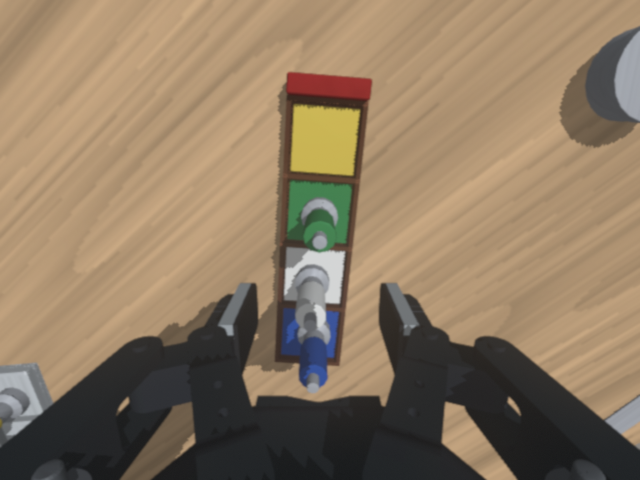

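Green stub is at (319,240), white (311,322), blue (312,383), all within about 2 mm of the projections. The placed yellow die stands in the carrier at lower left (12,405).

Call:
{"api": "move_arm", "payload": {"commands": [[0,0,0,0.06,0.02,0.3,0.3],[0,0,0,0,0,0.5,0.3],[0,0,0,0,0,0.5,0.3],[0,0,0,0,0,0.45,0.3],[0,0,0,0,0,0.27,0.3],[0,0,0,0,0,0,0.3],[0,0,0,0,0,0,0.3],[0,0,0,0,0,0,-1],[0,0,0,0,0,0,-1],[0,0,0,0,0,0,-1],[0,0,0,0,0,0,-1],[0,0,0,0,0,0,-1]]}}

```text
time: 11.92
tool_pos: [0.499, 0.2348, 0.0395]
tcp_rot: [0.0, 0.342, 0.94, 0.0]
force: [-0.6, -1.2, 7.7]
gripper_width: 0.0227
gripper_force: 39.0
```

Call:
{"api": "move_arm", "payload": {"commands": [[0,0,0,0,0,-0.2,-1],[0,0,0,0,0,-0.4,-1],[0,0,0,0,0,-0.5,-1],[0,0,0,0,0,-0.5,-1],[0,0,0,0,0,-0.43,-1],[0,0,0,0,0,0,-1],[0,0,0,0,0,0,-1],[0,0,0,0,0,0,-1]]}}

```text
time: 12.92
tool_pos: [0.4977, 0.2343, 0.1593]
tcp_rot: [-0.001, 0.342, 0.94, -0.001]
force: [-0.4, 0.6, -2.0]
gripper_width: 0.0228
gripper_force: 39.5
```

```bash
python3 go.py cg .16
```

```text
turn [-0.02 -0.01 -0.  ] shift now [-4.39 -5.4  -0.  ] after turn [-4.39 -5.4  -0.01] pos [0.4977 0.2343 0.1593] f [-0.4  0.6 -2. ] w 0.0228
```

Call:
{"api": "move_arm", "payload": {"commands": [[0,0,0,-0.25,-0.3,0,-1],[0,0,0,-0.43,-0.53,0,-1],[0,0,0,-0.43,-0.53,0,-1],[0,0,0,-0.43,-0.53,0,-1],[0,0,0,-0.43,-0.53,0,-1],[0,0,0,-0.43,-0.53,0,-1],[0,0,0,-0.43,-0.53,0,-1],[0,0,0,-0.43,-0.53,0,-1],[0,0,0,-0.43,-0.53,0,-1],[0,0,0,-0.43,-0.53,0,-1],[0,0,0,-0.27,-0.33,0,-1],[0,0,0,0,0,0,-1]]}}

```text
time: 14.42
tool_pos: [0.4907, -0.1853, 0.1598]
tcp_rot: [-0.0, 0.344, 0.939, -0.001]
force: [-0.2, 0.6, -3.2]
gripper_width: 0.0233
gripper_force: 39.6
```

Call:
{"api": "move_arm", "payload": {"commands": [[0,0,0,0,0,0,-1],[0,0,0,0,0,0,-1],[0,0,0,0,0,0,-1]]}}

```text
time: 14.8
tool_pos: [0.4918, -0.1819, 0.1604]
tcp_rot: [-0.0, 0.342, 0.94, 0.0]
force: [1.3, 0.2, -1.7]
gripper_width: 0.0224
gripper_force: 39.6
```

```bash
python3 go.py cg .0365; python3 -c "
from h import *
p,d=vision.read_camera('wrist');cv2.imwrite('pics/w5.png',p)"
```

```text
turn [ 0.   -0.    0.01] shift now [-0.   -0.02  2.07] after turn [-0.   -0.02  2.07] pos [ 0.4918 -0.1819  0.1604] f [ 1.3  0.2 -1.7] w 0.0224
```

View pics/w5.png

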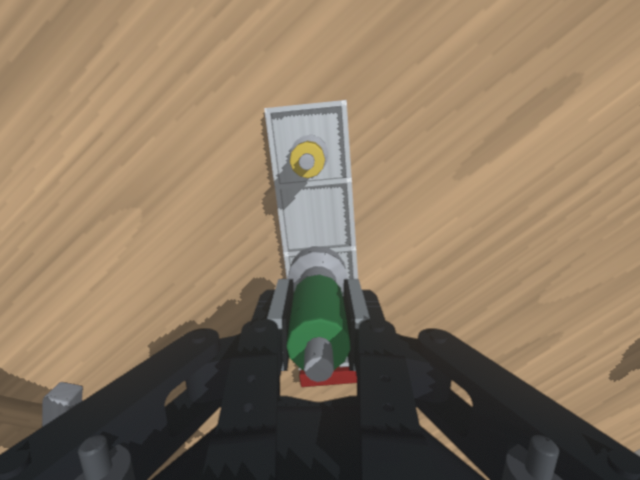

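Yellow stands in the end compartment, foot at about (309,150). Green's target compartment is centred at (318,215), where the tool axis meets the floor.

Call:
{"api": "move_arm", "payload": {"commands": [[0,0,0,0,-0.02,0.3,-1],[0,0,0,0,0,0.45,-1],[0,0,0,0,0,0.45,-1],[0,0,0,0,0,0.35,-1],[0,0,0,0,0,0.2,-1],[0,0,0,0,0,0.16,-1],[0,0,0,0,0,0.08,-1],[0,0,0,0,0,0.03,-1],[0,0,0,0,0,0.03,-1],[0,0,0,0,0,0,-1],[0,0,0,0,0,0,-1]]}}

```text
time: 16.23
tool_pos: [0.4911, -0.1838, 0.0377]
tcp_rot: [0.0, 0.342, 0.94, 0.0]
force: [-0.7, -0.8, -2.6]
gripper_width: 0.023
gripper_force: 39.5
```

Call:
{"api": "move_arm", "payload": {"commands": [[0,0,0,0,0,0.03,-1],[0,0,0,0,0,0,-1],[0,0,0,0,0,0,-1]]}}

```text
time: 16.6
tool_pos: [0.4913, -0.1839, 0.0365]
tcp_rot: [0.0, 0.343, 0.94, 0.0]
force: [-1.6, 0.8, 6.8]
gripper_width: 0.0228
gripper_force: 40.3
```

Call:
{"api": "move_arm", "payload": {"commands": [[0,0,0,0,0,0,0],[0,0,0,0,0,0,0.3],[0,0,0,0,0,0,0.3],[0,0,0,0,0,-0.25,0.3],[0,0,0,0,0,-0.45,0.3],[0,0,0,0,0,-0.45,0.3],[0,0,0,0,0,-0.45,0.3],[0,0,0,0,0,-0.47,0.3]]}}

```text
time: 17.6
tool_pos: [0.4909, -0.1838, 0.1617]
tcp_rot: [0.0, 0.343, 0.94, 0.0]
force: [-0.1, -0.2, -0.3]
gripper_width: 0.0556
gripper_force: 0.0
```

Call:
{"api": "move_arm", "payload": {"commands": [[0,0,0,0.33,0.53,0,0.3],[0,0,0,0.33,0.53,0,0.3],[0,0,0,0.33,0.53,0,0.3],[0,0,0,0.33,0.53,0,0.3],[0,0,0,0.33,0.53,0,0.3],[0,0,0,0.33,0.53,0,0.3],[0,0,0,0.33,0.53,0,0.3],[0,0,0,0.33,0.53,0,0.3],[0,0,0,0.33,0.53,0,0.3],[0,0,0,0.33,0.53,0,0.3],[0,0,0,0,0,0,0.3],[0,0,0,0,0,0,0.3]]}}

```text
time: 19.1
tool_pos: [0.544, 0.1861, 0.1604]
tcp_rot: [0.0, 0.343, 0.939, -0.0]
force: [-0.4, 0.3, -0.5]
gripper_width: 0.0554
gripper_force: 0.0
```

```bash
python3 go.py hw .038; python3 pj.py|grep -v mount; python3 -c "
from h import *
p,d=vision.read_camera('wrist');cv2.imwrite('pics/w6.png',p)"
```

```text
turn [-0.    0.   -0.01] shift now [ 0.01 -0.02  2.04] after turn [ 0.01 -0.02  2.04] pos [0.544  0.1861 0.1604] f [-0.4  0.3 -0.5] w 0.0554
y stub [340.1  22.4] foot [333.7  53.7]
g stub [326.1 147.3] foot [323.9 142.8]
w stub [315.4 244.6] foot [316.1 215.7]
b stub [317.9 317.7] foot [317.9 272.8]
red [336.4  -8.6] tcp [317.3 295.3]
```

View pics/w6.png

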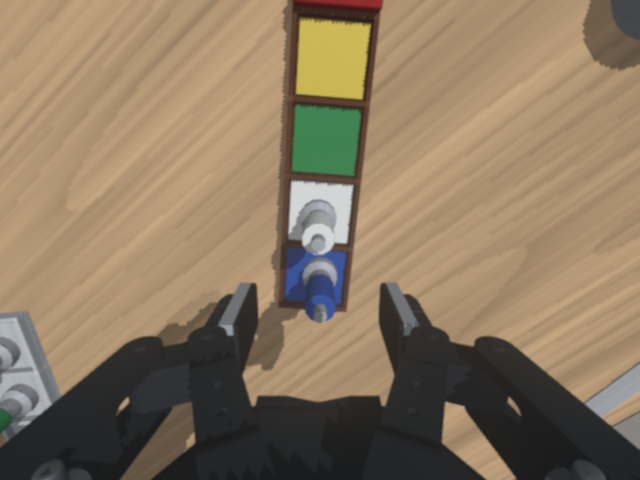

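White stub is at (318,242), blue at (320,314), and two dies stand in the carrier at lower left. White is within 2 mm of its projection, so I'll grasp it.

Call:
{"api": "move_arm", "payload": {"commands": [[0,0,0,0.04,0,0.3,0.3],[0,0,0,0,0,0.5,0.3],[0,0,0,0,0,0.5,0.3],[0,0,0,0,0,0.45,0.3],[0,0,0,0,0,0.28,0.3],[0,0,0,0,0,0,0.3],[0,0,0,0,0,0,0.3],[0,0,0,0,0,0,-1],[0,0,0,0,0,0,-1],[0,0,0,0,0,0,-1],[0,0,0,0,0,0,-1],[0,0,0,0,0,0,-1]]}}

```text
time: 20.65
tool_pos: [0.5427, 0.1888, 0.0389]
tcp_rot: [0.0, 0.343, 0.94, 0.0]
force: [-0.7, -0.8, 5.8]
gripper_width: 0.0227
gripper_force: 39.1
```

Call:
{"api": "move_arm", "payload": {"commands": [[0,0,0,0,0,-0.2,-1],[0,0,0,0,0,-0.4,-1],[0,0,0,0,0,-0.5,-1],[0,0,0,0,0,-0.5,-1],[0,0,0,0,0,-0.43,-1],[0,0,0,0,0,0,-1],[0,0,0,0,0,0,-1],[0,0,0,0,0,0,-1]]}}

```text
time: 21.65
tool_pos: [0.5412, 0.1883, 0.1587]
tcp_rot: [-0.001, 0.342, 0.94, -0.001]
force: [0.5, 0.0, -1.7]
gripper_width: 0.0229
gripper_force: 39.4
```

```bash
python3 go.py cw .16
```

```text
turn [-0.02 -0.01 -0.  ] shift now [-4.37 -5.18 -0.02] after turn [-4.36 -5.18 -0.02] pos [0.5412 0.1883 0.1587] f [ 0.5  0.  -1.7] w 0.0229
```

Call:
{"api": "move_arm", "payload": {"commands": [[0,0,0,-0.25,-0.3,0,-1],[0,0,0,-0.43,-0.51,0,-1],[0,0,0,-0.43,-0.51,0,-1],[0,0,0,-0.43,-0.51,0,-1],[0,0,0,-0.43,-0.51,0,-1],[0,0,0,-0.43,-0.51,0,-1],[0,0,0,-0.43,-0.51,0,-1],[0,0,0,-0.43,-0.51,0,-1],[0,0,0,-0.43,-0.51,0,-1],[0,0,0,-0.43,-0.51,0,-1],[0,0,0,-0.25,-0.29,0,-1],[0,0,0,0,0,0,-1]]}}

```text
time: 23.15
tool_pos: [0.5418, -0.2203, 0.159]
tcp_rot: [-0.001, 0.344, 0.939, -0.001]
force: [-0.3, 0.7, -2.8]
gripper_width: 0.0229
gripper_force: 39.4
```

Call:
{"api": "move_arm", "payload": {"commands": [[0,0,0,0,0,0,-1],[0,0,0,0,0,0,-1],[0,0,0,0,0,0,-1]]}}

```text
time: 23.52
tool_pos: [0.543, -0.217, 0.1599]
tcp_rot: [-0.0, 0.342, 0.94, 0.0]
force: [-0.4, 0.9, -0.9]
gripper_width: 0.0228
gripper_force: 39.4
```

```bash
python3 go.py cw .0365
```

```text
turn [ 0.   -0.    0.01] shift now [ 0.   -0.03  2.06] after turn [ 0.   -0.03  2.06] pos [ 0.543  -0.217   0.1599] f [-0.4  0.9 -0.9] w 0.0228
```

Call:
{"api": "move_arm", "payload": {"commands": [[0,0,0,0,-0.03,0.3,-1],[0,0,0,0,0,0.45,-1],[0,0,0,0,0,0.45,-1],[0,0,0,0,0,0.35,-1],[0,0,0,0,0,0.2,-1],[0,0,0,0,0,0.16,-1],[0,0,0,0,0,0.08,-1],[0,0,0,0,0,0.04,-1],[0,0,0,0,0,0.02,-1],[0,0,0,0,0,0,-1],[0,0,0,0,0,0,-1]]}}

```text
time: 24.9
tool_pos: [0.5419, -0.2194, 0.0372]
tcp_rot: [0.0, 0.342, 0.94, 0.0]
force: [0.1, -0.6, -1.0]
gripper_width: 0.0232
gripper_force: 39.4
```

Call:
{"api": "move_arm", "payload": {"commands": [[0,0,0,0,0,0.03,-1],[0,0,0,0,0,0,-1],[0,0,0,0,0,0,-1]]}}

```text
time: 25.28
tool_pos: [0.542, -0.2196, 0.0359]
tcp_rot: [0.0, 0.343, 0.94, 0.0]
force: [-1.8, 0.7, 7.1]
gripper_width: 0.0228
gripper_force: 40.1
```

Call:
{"api": "move_arm", "payload": {"commands": [[0,0,0,0,0,0,0],[0,0,0,0,0,0,0.3],[0,0,0,0,0,0,0.3],[0,0,0,0,0,-0.25,0.3],[0,0,0,0,0,-0.45,0.3],[0,0,0,0,0,-0.45,0.3],[0,0,0,0,0,-0.45,0.3],[0,0,0,0,0,-0.47,0.3]]}}

```text
time: 26.28
tool_pos: [0.5417, -0.2195, 0.1612]
tcp_rot: [0.0, 0.343, 0.939, 0.0]
force: [0.6, 0.1, -0.4]
gripper_width: 0.0557
gripper_force: 0.0
```

Call:
{"api": "move_arm", "payload": {"commands": [[0,0,0,0.34,0.52,0,0.3],[0,0,0,0.34,0.52,0,0.3],[0,0,0,0.34,0.52,0,0.3],[0,0,0,0.34,0.52,0,0.3],[0,0,0,0.34,0.52,0,0.3],[0,0,0,0.34,0.52,0,0.3],[0,0,0,0.34,0.52,0,0.3],[0,0,0,0.34,0.52,0,0.3],[0,0,0,0.34,0.52,0,0.3],[0,0,0,0.4,0.54,0,0.3],[0,0,0,0,0,0,0.3],[0,0,0,0,0,0,0.3]]}}

```text
time: 27.78
tool_pos: [0.5844, 0.1531, 0.16]
tcp_rot: [0.0, 0.343, 0.939, -0.0]
force: [-0.4, 0.5, -0.6]
gripper_width: 0.0557
gripper_force: 0.0
```

```bash
python3 go.py hb .038; python3 pj.py|grep ^b; python3 -c "
from h import *
p,d=vision.read_camera('wrist');cv2.imwrite('pics/w7.png',p)"
```

```text
turn [-0.    0.01 -0.01] shift now [-0.04 -0.01  2.03] after turn [-0.04 -0.01  2.03] pos [0.5844 0.1531 0.16  ] f [-0.4  0.5 -0.6] w 0.0557
b stub [316.6 249.4] foot [316.9 219.4]
```

View pics/w7.png

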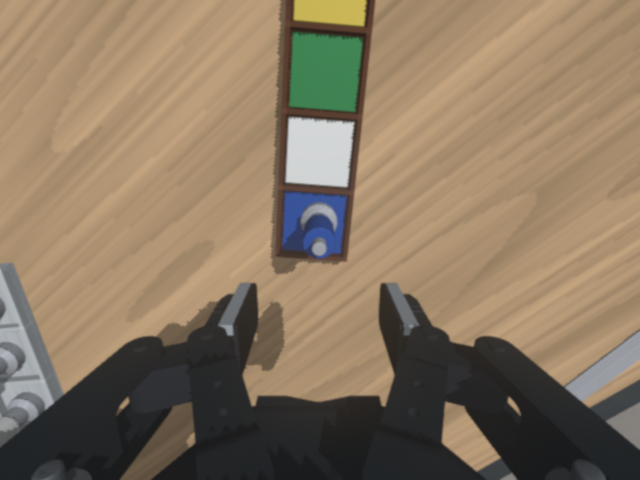

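Blue stub is at (319,246), about 2 mm from its projection, and three dies stand in the carrier at the left edge.

Call:
{"api": "move_arm", "payload": {"commands": [[0,0,0,-0.01,0.01,0.3,0.3],[0,0,0,0,0,0.5,0.3],[0,0,0,0,0,0.5,0.3],[0,0,0,0,0,0.45,0.3],[0,0,0,0,0,0.28,0.3],[0,0,0,0,0,0,0.3],[0,0,0,0,0,0,0.3],[0,0,0,0,0,0,-1],[0,0,0,0,0,0,-1],[0,0,0,0,0,0,-1],[0,0,0,0,0,0,-1],[0,0,0,0,0,0,-1]]}}

```text
time: 29.32
tool_pos: [0.5858, 0.1542, 0.0383]
tcp_rot: [0.001, 0.342, 0.94, 0.0]
force: [-0.3, -0.4, 4.7]
gripper_width: 0.0232
gripper_force: 39.2
```

Call:
{"api": "move_arm", "payload": {"commands": [[0,0,0,0,0,-0.2,-1],[0,0,0,0,0,-0.4,-1],[0,0,0,0,0,-0.5,-1],[0,0,0,0,0,-0.5,-1],[0,0,0,0,0,-0.43,-1],[0,0,0,0,0,0,-1],[0,0,0,0,0,0,-1],[0,0,0,0,0,0,-1]]}}

```text
time: 30.32
tool_pos: [0.5842, 0.1538, 0.158]
tcp_rot: [-0.001, 0.342, 0.94, -0.001]
force: [0.4, -0.5, -1.8]
gripper_width: 0.0231
gripper_force: 39.4
```

```bash
python3 go.py cb .16
```

```text
turn [-0.01 -0.01 -0.  ] shift now [-4.48 -5.1  -0.03] after turn [-4.48 -5.1  -0.03] pos [0.5842 0.1538 0.158 ] f [ 0.4 -0.5 -1.8] w 0.0231
```

Call:
{"api": "move_arm", "payload": {"commands": [[0,0,0,-0.25,-0.3,0,-1],[0,0,0,-0.44,-0.5,0,-1],[0,0,0,-0.44,-0.5,0,-1],[0,0,0,-0.44,-0.5,0,-1],[0,0,0,-0.44,-0.5,0,-1],[0,0,0,-0.44,-0.5,0,-1],[0,0,0,-0.44,-0.5,0,-1],[0,0,0,-0.44,-0.5,0,-1],[0,0,0,-0.44,-0.5,0,-1],[0,0,0,-0.44,-0.5,0,-1],[0,0,0,-0.27,-0.3,0,-1],[0,0,0,0,0,0,-1]]}}

```text
time: 31.82
tool_pos: [0.5927, -0.2559, 0.1583]
tcp_rot: [-0.001, 0.344, 0.939, -0.001]
force: [-0.4, 0.6, -2.1]
gripper_width: 0.0233
gripper_force: 39.5
```

Call:
{"api": "move_arm", "payload": {"commands": [[0,0,0,0,0,0,-1],[0,0,0,0,0,0,-1],[0,0,0,0,0,0,-1]]}}

```text
time: 32.2
tool_pos: [0.5943, -0.252, 0.1593]
tcp_rot: [-0.0, 0.342, 0.94, 0.0]
force: [-0.7, -0.1, -2.2]
gripper_width: 0.0232
gripper_force: 39.5
```

```bash
python3 go.py cb .0355
```

```text
turn [ 0.   -0.    0.01] shift now [ 0.   -0.03  2.06] after turn [ 0.   -0.03  2.06] pos [ 0.5943 -0.252   0.1593] f [-0.7 -0.1 -2.2] w 0.0232
```

Call:
{"api": "move_arm", "payload": {"commands": [[0,0,0,0,-0.03,0.3,-1],[0,0,0,0,0,0.45,-1],[0,0,0,0,0,0.45,-1],[0,0,0,0,0,0.35,-1],[0,0,0,0,0,0.2,-1],[0,0,0,0,0,0.16,-1],[0,0,0,0,0,0.08,-1],[0,0,0,0,0,0.04,-1],[0,0,0,0,0,0.02,-1],[0,0,0,0,0,0,-1],[0,0,0,0,0,0,-1]]}}

```text
time: 33.58
tool_pos: [0.593, -0.2546, 0.0366]
tcp_rot: [0.0, 0.342, 0.94, 0.0]
force: [-0.8, 0.5, -2.1]
gripper_width: 0.0231
gripper_force: 39.5
```

Call:
{"api": "move_arm", "payload": {"commands": [[0,0,0,0,0,0.03,-1],[0,0,0,0,0,0,-1],[0,0,0,0,0,0,-1]]}}

```text
time: 33.95
tool_pos: [0.5932, -0.2548, 0.0354]
tcp_rot: [0.0, 0.342, 0.94, 0.0]
force: [-1.1, -0.4, 5.2]
gripper_width: 0.0233
gripper_force: 40.0
```

Call:
{"api": "move_arm", "payload": {"commands": [[0,0,0,0,0,0,0],[0,0,0,0,0,0,0.3],[0,0,0,0,0,0,0.3],[0,0,0,0,0,-0.25,0.3],[0,0,0,0,0,-0.45,0.3],[0,0,0,0,0,-0.45,0.3],[0,0,0,0,0,-0.45,0.3],[0,0,0,0,0,-0.47,0.3]]}}

```text
time: 34.95
tool_pos: [0.593, -0.2547, 0.1607]
tcp_rot: [0.0, 0.342, 0.94, 0.0]
force: [0.2, -0.7, -0.3]
gripper_width: 0.0556
gripper_force: 0.0
```

Call:
{"api": "move_arm", "payload": {"commands": [[0,0,0,0.4,0.5,0,0.3],[0,0,0,0.4,0.5,0,0.3],[0,0,0,0.4,0.5,0,0.3],[0,0,0,0.4,0.5,0,0.3],[0,0,0,0.4,0.5,0,0.3],[0,0,0,0.4,0.5,0,0.3],[0,0,0,0.4,0.5,0,0.3],[0,0,0,0.4,0.5,0,0.3],[0,0,0,0.4,0.5,0,0.3],[0,0,0,0,0,0,0.3],[0,0,0,0,0,0,0.3]]}}

```text
time: 36.33
tool_pos: [0.6015, 0.0903, 0.1595]
tcp_rot: [0.001, 0.343, 0.939, -0.0]
force: [-0.8, -0.3, -0.2]
gripper_width: 0.0554
gripper_force: 0.0
```

Run:
```python
from h import *
i,p,d=cam("top"); cv2.imwrite("pics/top1.png",p); w=world(i,d);zz=w[...,2]
m=((zz>.078)&(zz<.095)&(w[...,1]<-.1)&(w[...,1]>-.3)&(w[...,0]<.66)&(w[...,0]>.4)).astype(np.uint8)
n,l,st,c=cv2.connectedComponentsWithStats(m);u=np.array([.8234,-.5674])
for k in range(1,n):
    if st[k,4]>6:
        a=w[l==k].mean(0); r=a[:2]-[.5164,-.2006]; print(c[k].round(),st[k,4],a.round(4),"y",(r@u).round(4),"x",(r@[.5674,.8234]).round(4))
```

```text
[481. 199.] 41 [ 0.5923 -0.2546  0.0853] y 0.0932 x -0.0013
[460. 230.] 40 [ 0.542  -0.2198  0.085 ] y 0.032 x -0.0013
[438. 262.] 39 [ 0.4911 -0.184   0.0851] y -0.0303 x -0.0007
[418. 292.] 38 [ 0.4438 -0.1511  0.0856] y -0.0879 x -0.0005
```

View pics/top1.png

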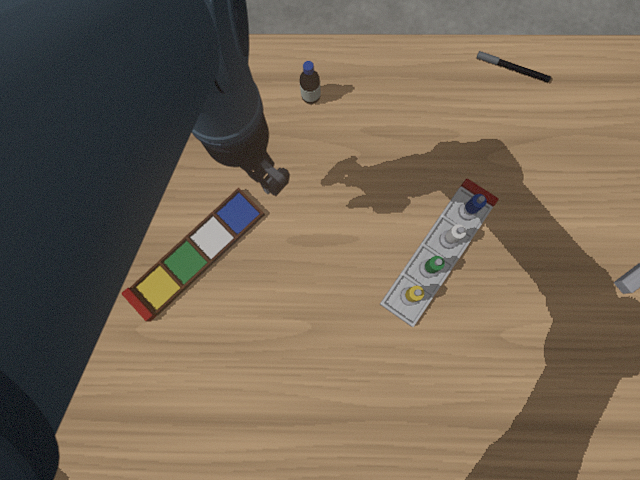

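All four dies stand in the carrier: blue (481,199) next to red, then white (460,230), green (438,262) and yellow (418,292). Every stub is within about 5 mm of its compartment centre. The arm is clear, so I'm handing in.

```bash
python3 -c "
from station import ticket
print(ticket.close_job())"
```

```text
the job is handed in; nothing more can be done
None
```

All four dies now stand in the carrier in reverse order (blue next to red, then white, green, yellow), each measured within about 5 mm of its compartment centre, and the job was handed in at about 36 s with no verdict returned.

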